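# Refit the filter cover of a bench vacuum pump and lock its quarter-turn stud

## Task

The pump's filter has been changed: put the loose filter cover back on the raised rim of the filter well, fully down, then push its sprung wing stud right in and turn it clockwise until it locks and stays in when let go. The stud's pin only goes in where it meets the slot underneath, which has to be felt for, so press firmly but never force it. Leave the other things on the bench where they are.

Things in the scene. Friction and masses are not known exactly. Their poses are not given: they have to be found in the camera images.
- pump: grey bench vacuum pump, 200 (its x) x 170 (its y) x 100 mm, fixed on the bench; origin at the centre of its underside, z up. On its flat top lies the filter well, 25 mm towards its own -x (its front, with gauge and switch); near its back edge (x +80 mm) a carry handle across it rises 30 mm above the top.
- well (a point): centre of the mouth of the filter well, on the top of its raised rim, 106 mm above the bench; axes as the pump's. The rim is 86 (x) x 56 (y) mm outside and stands 6 mm above the pump's top; its opening is 72 (x) x 46 (y) mm and 40 mm deep.
- slot (a point): centre of the top of the keeper, a steel plate with a straight slot 5 mm wide, 11 mm below the rim; axes as the pump's. The slot runs roughly along the pump's x, but the keeper is set by hand in its cage, held by friction: its slot lies anywhere up to 0.6 rad to either side, and this is not reported.
- cover: loose grey filter cover, 210 g with its bright metal wing stud. Origin at the centre of its underside, z up. Plate 96 (x) x 62 (y) mm from z +10 to +18 mm; below it a spigot 70 x 44 x 10 mm with a bevelled foot, which drops into the well with 1 mm to spare on each side. It lies right way up on its spigot, the plate's edges free below. Seated, its long side lies along the pump's x, either way round.
- cover_seat (a point): centre of the underside of the cover's plate, 10 mm above the cover's origin, axes as the cover's; coincides with well when the cover is fully seated. The plate then overhangs the rim by 3 mm on its long sides.
- stud_grip (a point): point on the stud's axis at half height of its wing; x along the wing, z up. The wing is 34 long, 9 thick, 16 mm high. Right below it (8 mm below this point) is the top of a round cap, 28 mm across and 5 mm thick, on which fingertips can bear. With the stud out this point is 43 mm above the cover's origin; wing, cap and pin sink and turn together.
- keeper (a joint): how far the keeper is pressed down on its thin leaf spring, m: 0 at rest. Under a pin that lies across the slot it yields from about 4 N, by 0.001 for each further 2.5 N (on top of the stud's own spring, 3 N there); past 0.0025 the leaf spring bends for good, so a blocked pin must not be pressed that hard. A pin that passes through the slot does not load it.
- stud (a joint): how far the stud is pushed in, m: 0 out (spring 2 N), 0.012 fully in, its cap on the plate (8 N). A cross pin along the wing, 26 mm long, 3 mm thick, at its lower end meets the keeper at 0.002 when the cover is seated and passes only in line with the slot (within 0.1 rad). It turns on only when pushed in by over 0.010; locked and let go, it rises to 0.008, into a notch. Let go too soon, it jumps out.
- stud_turn (a joint): turn of the stud on the cover, rad, growing clockwise seen from above; 0: wing along the cover's x. Range -1.2 to 2.7; free while the stud is out. Through the slot it turns clockwise only, to a hard stop 1.57 (give or take 0.1) past the slot's direction, where the notch is. From 0.4 past the slot it stays caught, about 0.010 in, if let go, and can be gripped afresh, pushed in and turned on.
- forceps: steel forceps, 131 mm long, 9 mm high, lying on the bench; to be left alone
- timer: square white timer, 63x63x21 mm, lying on the bench; to be left alone
- label_tape: roll of label tape, 68 mm across, 18 mm high, lying flat; to be left alone
- marker: marker pen, 137 mm long, 18 mm thick, lying on the bench; to be left alone
- glass_jar: wide-mouthed glass jar, 60 mm across, 82 mm high; to be left alone
- beaker: glass beaker, 59 mm across, 67 mm high, standing on the plate of the magnetic stirrer; to be left alone

How it is judged:
By the outcome, as a careful person would: the job done as asked, in the order asked, and still so for the second after the job is handed in, with the robot touching nothing.
It also fails if it takes over 72 s, if anything falls off the work surface, if the arm or the gripper's body presses on something with over 40 N, if the wrist force passes 120 N, or if a joint passes its speed limit or range.

## Robot

A 6-joint arm with a two-finger parallel gripper is mounted at the origin on a cart in front of the work surface, level with it; the furniture and walls round the work are solid. World frame = base frame: x ahead of the robot, y to its left, z up, the work surface at z = 0. Lengths are in mm, angles in rad, forces in N, time in s.
With the tool pointing down it reaches from about 400 to 925 mm from the base axis. Payload 12.5 kg.
Tool frame: the origin (TCP) lies at the very end of the fingers, on their centre line; the grasp point (between the pads) lies 19 mm behind it; x points along the fingers, y is the direction in which the jaws open and shut, and the axes are right-handed (so a half turn about x gives the same grasp; the last joint's range is limited). The gripper opens to 95 mm and grips with 3 to 60 N. Pads are 20 mm wide; open, the fingers measure 119 mm over their backs; the gripper's body (75 mm by 180 mm) begins 59 mm behind the grasp point.
Start: joints at [-0.106, 0.491, 1.559, -0, 1.092, -0.106], TCP at [625.017, 0.021, 214.661] pointing down, gripper open.
Joint ranges: [-3.1, 3.1], [-0.84, 2.19], [0.05, 2.79], [-1.13, 4.28], [0.06, 2.93], [-2.69, 2.69]. Speed limits (rad/s): [2.22, 2.22, 2.79, 3.14, 3.14, 3.14].

## Interface

Orientations are given as [roll, pitch, yaw] about the fixed x, y, z axes, in that order (R = Rz(yaw) Ry(pitch) Rx(roll)).
In Python, from cell import env, optics, job gives the robot as it stands.
- The arm moves only by the shell command python3 -m handwheel 'ROWS' [OPENING]. ROWS is JSON, a list of rows, each an object with "travel": the shift along the world's x, y, z in mm, a list of three; "roll": the turn about the world's z in degrees. In form: [{"travel": [dx, dy, dz], "roll": roll}, ...]. A call has 1 to 8 rows; each row is the pose to reach, as a shift and turn from the pose commanded when the call began; what a row does not reach only later rows make up. A row lasts 1/10 s, in which the tool goes at most 50 mm and 8.59 degrees, less where a joint would pass 70% of its speed; a pose out of reach is approached as far as the arm can. A call with a gripper value outside its range is refused whole. OPENING is the closure, from -1 (fully open) to 1 (shut), set as the call begins (- or left out, the last holds). The fingers move at their own pace and stop on an object; the grip force is fixed at half the most. Time passes only in rows, so rows that repeat a pose let the fingers close. It gives the time, the measured TCP pose, the force and the opening at its end, in the units of the state.
- env.state(): the state, without advancing time (a new reading comes with each control period).
- optics.read_camera(name): name is "scene" or "side" or "wrist"; returns the picture (480x640x3 uint8, red, green, blue); there is no depth.
- optics.camera_params(name): a dict with "fx", "fy", "cx", "cy" (pixels), "world_from_camera" (4x4, takes a point from camera to world coordinates). Camera axes: x right, y up, looking along -z (the intrinsics and any distortion apply to the point x, -y, -z); pixel columns grow to the right and rows downward; lengths in mm; the calibration is good to about 2 mm. A picture is of the moment at which its call begins: read the wrist's pose just before it. camera_params takes no time and is no camera call; for the wrist camera it gives the pose at the moment of the call.
- job.job_done(): hands the job in, once; it reports no verdict.
The state is a dict: "t": time; "joints": joint angles; "qvel": joint speeds; "tau": joint torques, N m; "eef_pos": TCP position; "tcp_rot": TCP orientation; "ft_force": force on the tool from outside, world axes, zero at the start; "moment": the same for the moment, N m; "opening": opening from 0.0 (shut) to 1.0 (fully open).
Only numpy, scipy, OpenCV 4.12 (cv2) and the standard library are available. Lean on these libraries where they do the work, as an engineer would, in place of code of your own. Each camera call takes 0.05 s, during which the arm holds its last target.

## Working session

There is one attempt and no reset: what is moved stays moved. The work goes in short steps, Python scripts to look and compute and a shell command to move; the robot and the scene stay as the last step left them, time stands still between calls to the robot, and variables do not carry over. Pictures are saved under pics/ and viewed, and the job is handed in when it is done.

```bash
ls -a; mkdir -p pics
python3 - <<'E'
from cell import env,optics,job
import cv2
print(env.state())
for n in ["scene","side","wrist"]:
    p=optics.camera_params(n); print(n,p)
    cv2.imwrite(f"pics/{n}0.png",optics.read_camera(n)[:,:,::-1])
E
```

```text
.
..
pics
{'t': 0.0, 'joints': array([-1.05584397e-01,  4.91574885e-01,  1.55946974e+00, -8.00795870e-06,
        1.09168803e+00, -1.05569749e-01]), 'qvel': array([-2.63268584e-04,  1.40120852e-03, -9.89003456e-04,  7.45847518e-04,
        8.56330545e-04, -6.03994512e-05]), 'tau': array([-9.52334158e-04, -6.12640929e+01, -2.58175153e+01,  6.92750537e-02,
        4.83079045e-02, -1.38641695e-05]), 'eef_pos': array([6.24749163e+02, 5.71154110e-02, 2.14045240e+02]), 'tcp_rot': array([-1.67013625,  1.5696563 ,  3.04224178]), 'ft_force': array([ 0.26415899, -0.47288614, -0.50597761]), 'moment': array([-0.04962437,  0.02261141,  0.06179011]), 'opening': 0.9993468203447993}
scene {'fx': 548.7451407012143, 'fy': 548.7451407012143, 'cx': 323.8636123874348, 'cy': 239.08020562316258, 'world_from_camera': array([[-1.62755408e-01,  5.35845026e-01, -8.28481011e-01,
        -8.20179453e+02],
       [-9.86645540e-01, -9.38545025e-02,  1.33123666e-01,
         2.51946127e+02],
       [-6.42301904e-03,  8.39083691e-01,  5.43964433e-01,
         9.77802770e+02],
       [ 0.00000000e+00,  0.00000000e+00
[... 289 characters left out ...]
5464293e-01, -6.92403644e-01,
        -1.02106121e+03],
       [ 4.76076928e-03,  7.32562138e-01,  6.80683516e-01,
         1.15371935e+03],
       [ 0.00000000e+00,  0.00000000e+00,  0.00000000e+00,
         1.00000000e+00]])}
wrist {'fx': 340.33498160987943, 'fy': 340.33498160987943, 'cx': 315.30907935244255, 'cy': 238.1470588452317, 'world_from_camera': array([[ 9.99999585e-01, -7.41545516e-04,  5.29274936e-04,
         6.26511879e+02],
       [ 5.76714155e-04,  9.64971900e-01,  2.62352625e-01,
         7.49928374e+01],
       [-7.05281853e-04, -2.62352211e-01,  9.64971927e-01,
         3.84123299e+02],
       [ 0.00000000e+00,  0.00000000e+00,  0.00000000e+00,
         1.00000000e+00]])}
```

View pics/scene0.png

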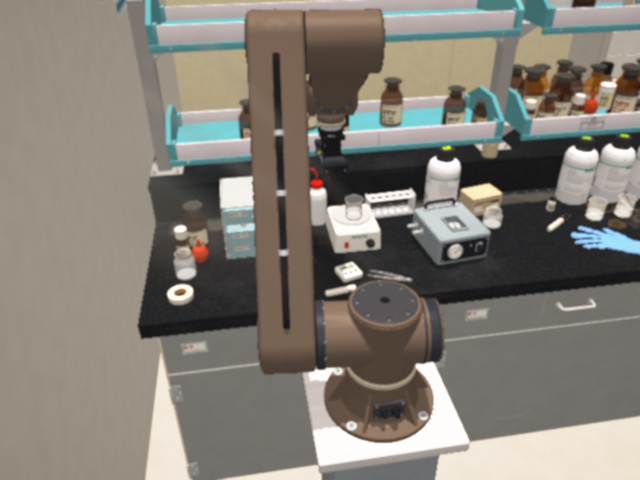

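View pics/side0.png

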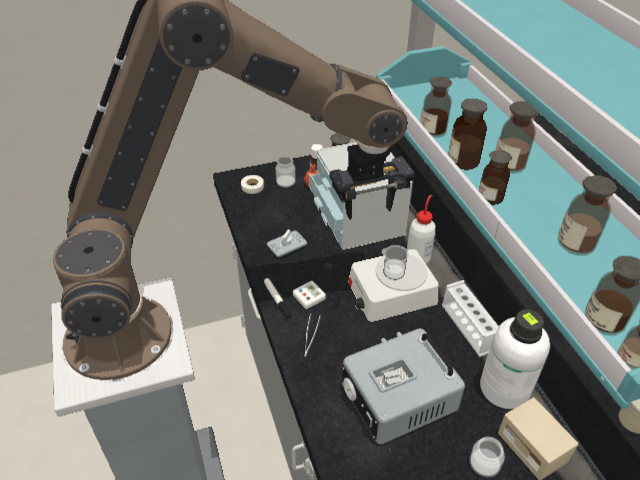

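View pics/wrist0.png

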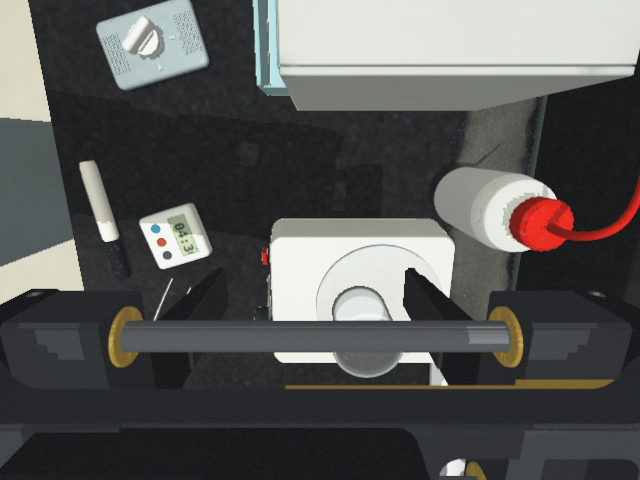

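The wrist view shows the cover at (153,43), the timer at (175,237), the marker at (103,215) and the stirrer with its beaker. The side view shows the cover at (287,242) and the pump at (403,385), with its well at (392,375).

```bash
cat > h.py <<'E'
import numpy as np, cv2
from cell import env,optics,job
def ray(P,u,v):
    d=np.array([(u-P['cx'])/P['fx'],-(v-P['cy'])/P['fy'],-1.0])
    T=np.array(P['world_from_camera']); return T[:3,3],T[:3,:3]@d
def cast(P,u,v,z):
    o,d=ray(P,u,v); return o+d*(z-o[2])/d[2]
def proj(P,X):
    T=np.array(P['world_from_camera']); c=T[:3,:3].T@(np.array(X)-T[:3,3])
    return P['cx']+P['fx']*c[0]/-c[2], P['cy']-P['fy']*c[1]/-c[2]
def st():
    s=env.state(); R=s['tcp_rot']
    print(round(s['t'],2),s['eef_pos'].round(1),'rot',R.round(3),'F',s['ft_force'].round(1),'M',s['moment'].round(2),'open',round(s['opening'],3)); return s
def crop(img,u0,v0,u1,v1,k,name):
    c=cv2.resize(img[v0:v1,u0:u1,::-1],None,fx=k,fy=k,interpolation=cv2.INTER_CUBIC); cv2.imwrite(name,c)
E
python3 - <<'E'
from h import *
S=cv2.imread('pics/side0.png')[:,:,::-1]; W=cv2.imread('pics/wrist0.png')[:,:,::-1]; C=cv2.imread('pics/scene0.png')[:,:,::-1]
crop(S,330,310,480,450,5,'pics/s_p.png'); crop(S,250,215,330,275,8,'pics/s_c.png'); crop(W,70,0,230,110,5,'pics/w_c.png')
crop(C,400,190,500,270,8,'pics/c_p.png')
E
```

```text
(no output)
```

View pics/s_p.png

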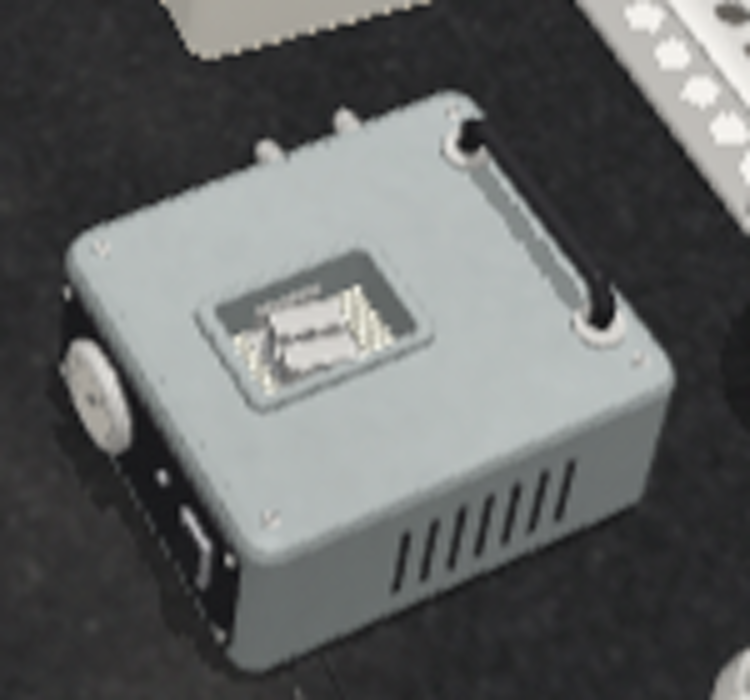

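View pics/w_c.png

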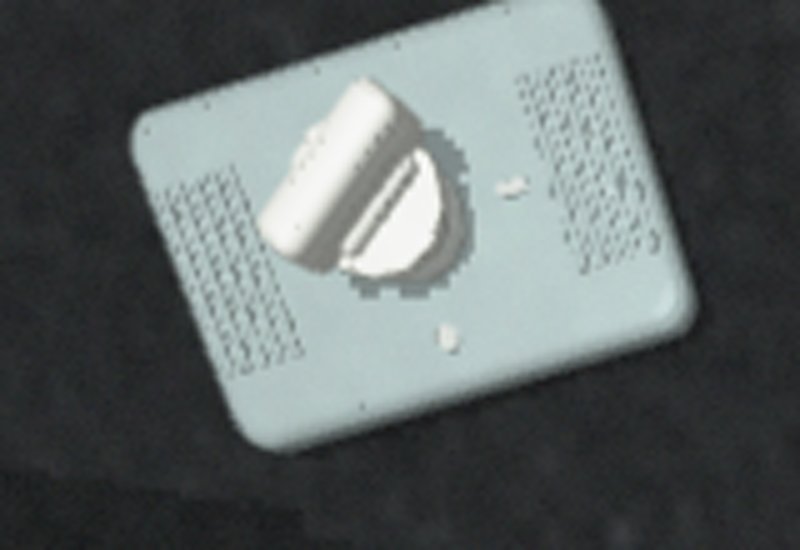

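View pics/s_c.png

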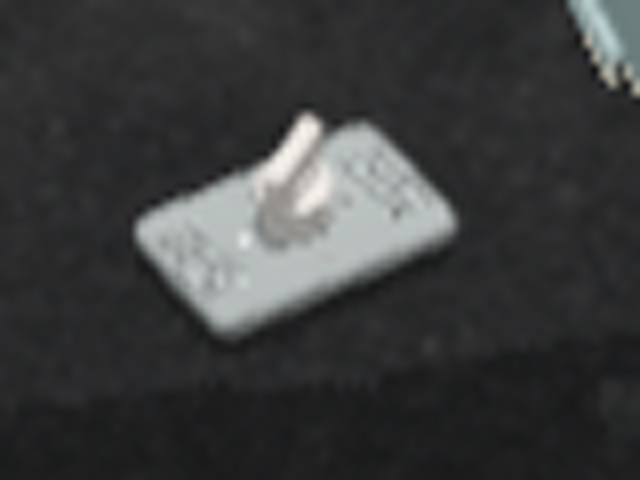

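View pics/c_p.png

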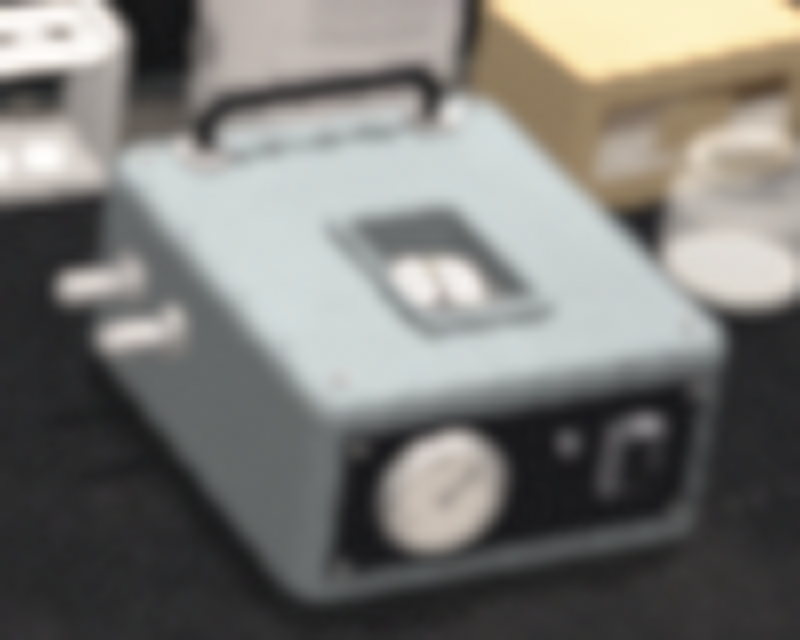

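Run:
```python
from h import *
W=optics.camera_params('wrist');S=optics.camera_params('side');C=optics.camera_params('scene')
w=lambda u,v:(70+u/5,v/5); s=lambda u,v:(330+u/5,310+v/5); sc=lambda u,v:(250+u/8,215+v/8); c=lambda u,v:(400+u/8,190+v/8)
print('cover wrist corners z18',[cast(W,*w(*p),18)[:2].round(0) for p in [(130,115),(265,455),(700,320)]])
print('cover side',[cast(S,*sc(*p),18)[:2].round(0) for p in [(132,222),(215,335),(462,225),(365,122)]])
print('pump side z100',[cast(S,*s(*p),100)[:2].round(0) for p in [(65,250),(250,560),(678,375),(475,92)]])
print('rim side z106',[cast(S,*s(*p),106)[:2].round(0) for p in [(198,308),(262,410),(437,335),(365,247)]])
print('rim scene z106',[cast(C,*c(*p),106)[:2].round(0) for p in [(325,220),(430,333),(552,310),(455,205)]])
print('tip px',proj(W,[625,0,214]))
```

```text
cover wrist corners z18 [array([418., 187.]), array([434., 127.]), array([523., 152.])]
cover side [array([415., 185.]), array([426., 123.]), array([520., 148.]), array([505., 209.])]
pump side z100 [array([ 453., -302.]), array([ 469., -461.]), array([ 666., -439.]), array([ 653., -280.])]
rim side z106 [array([ 492., -351.]), array([ 498., -404.]), array([ 579., -394.]), array([ 570., -345.])]
rim scene z106 [array([ 567., -338.]), array([ 481., -349.]), array([ 489., -399.]), array([ 569., -392.])]
tip px (np.float64(312.5772925589437), np.float64(289.4194865952473))
```

```bash
python3 -m handwheel '[{"travel":[-90,-433,0],"roll":0},{"travel":[-90,-433,0],"roll":0},{"travel":[-90,-433,0],"roll":0},{"travel":[-90,-433,0],"roll":0},{"travel":[-90,-433,0],"roll":0},{"travel":[-90,-433,0],"roll":0},{"travel":[-90,-433,0],"roll":0},{"travel":[-90,-433,0],"roll":0}]'; python3 -m handwheel '[{"travel":[0,0,-50],"roll":0},{"travel":[0,0,-50],"roll":0},{"travel":[0,0,-50],"roll":0},{"travel":[0,0,-50],"roll":0},{"travel":[0,0,-50],"roll":0}]'
python3 - <<'E'
from h import *
st(); print(optics.camera_params('wrist')['world_from_camera'].round(4).tolist())
cv2.imwrite("pics/w1.png",optics.read_camera('wrist')[:,:,::-1]); st()
E
```

```text
t: 0.95
eef_pos: [542.8, -393.5, 214.5]
tcp_rot: [-2.697, 1.571, 2.015]
ft_force: [-0.1, 0.8, 0.8]
opening: 1.003
t: 1.45
eef_pos: [544.6, -391.1, 166.7]
tcp_rot: [0.879, 1.568, -0.691]
ft_force: [-0.1, 0.0, 0.2]
opening: 1.002
1.45 [ 544.6 -391.1  166.7] rot [ 0.879  1.568 -0.691] F [-0.1  0.   0.2] M [-0.01  0.    0.  ] open 1.002
[[1.0, -0.0013, -0.0028, 545.6961], [0.002, 0.9645, 0.2641, -315.8372], [0.0023, -0.2641, 0.9645, 336.5796], [0.0, 0.0, 0.0, 1.0]]
1.5 [ 544.5 -391.1  166.5] rot [ 0.885  1.568 -0.684] F [-0.2  0.5 -0.5] M [-0.01 -0.02 -0.04] open 0.999
```

View pics/w1.png

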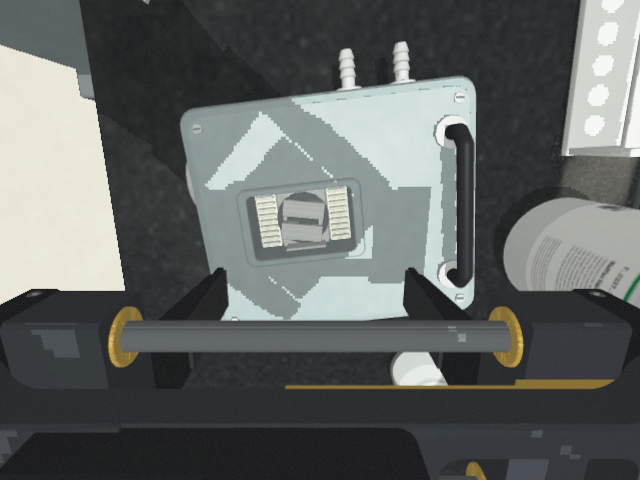

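The pump is seen square-on, with the well rim around (303,222), the keeper plates inside it at (303,220), and the tall bottle at the far right, clear of the gripper.

Run:
```python
from h import *
W=cv2.imread('pics/w1.png')[:,:,::-1]
crop(W,230,165,380,275,5,'pics/w1c.png')
```

```text
(no output)
```

View pics/w1c.png

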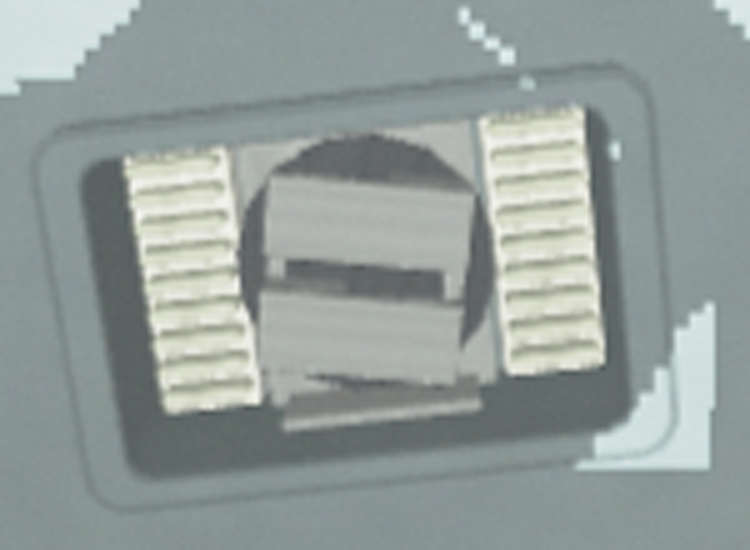

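Run:
```python
from h import *
W=dict(optics.camera_params('wrist'))
w=lambda u,v:(230+u/5,165+v/5)
def L(a,b,z):
    A=cast(W,*w(*a),z);B=cast(W,*w(*b),z); d=B-A; return np.degrees(np.arctan2(d[1],d[0])),((A+B)/2)[:2].round(1)
print('slot edges',L((268,258),(468,276),95),L((262,290),(465,302),95),L((268,178),(475,193),95),L((262,368),(460,386),95))
print('rim outer top',L((60,130),(620,65),103),'bottom',L((120,512),(660,448),103),'left',L((98,490),(36,165),103),'right',L((678,430),(652,95),103))
print('opening',L((100,155),(590,105),106),L((150,478),(620,430),106),L((130,460),(82,180),106),L((632,410),(603,130),106))
w=lambda u,v:(u,v)
print('pump top',L((185,110),(470,77),100), L((470,82),(473,310),100))
for p in [(181,112),(474,76)]: print(cast(W,*p,100).round(1))
```

```text
slot edges (np.float64(-5.172732330243152), array([ 537.8, -367.1])) (np.float64(-3.3929921942692083), array([ 537.1, -371.4])) (np.float64(-4.092813809272), array([ 538.3, -355.3])) (np.float64(-5.328090197198919), array([ 536.6, -383.7]))
rim outer top (np.float64(6.663755041040748), array([ 534.2, -341.9])) bottom (np.float64(7.194041337137177), array([ 540.8, -396.9])) left (np.float64(97.47295377687841), array([ 495.5, -374.8])) right (np.float64(96.55994748057297), array([ 579.6, -365.4]))
opening (np.float64(5.903190712102746), array([ 535. , -345.9])) (np.float64(6.192243337558643), array([ 540.2, -392. ])) (np.float64(96.76708182997436), array([ 501.6, -372.8])) (np.float64(97.57389351211854), array([ 572.6, -365.6]))
pump top (np.float64(6.266271544891607), array([ 552.9, -283.9])) (np.float64(-82.23963864317503), array([ 656. , -357.1]))
[ 458.3 -295.3  100. ]
[ 647.2 -273.3  100. ]
```

```bash
python3 -m handwheel '[{"travel":[8,22,0],"roll":8},{"travel":[8,22,0],"roll":16},{"travel":[8,22,0],"roll":24},{"travel":[8,22,0],"roll":32},{"travel":[8,22,0],"roll":40},{"travel":[8,22,0],"roll":48},{"travel":[8,22,0],"roll":56},{"travel":[8,22,0],"roll":64}]'; python3 -m handwheel '[{"travel":[0,0,0],"roll":8},{"travel":[0,0,0],"roll":16},{"travel":[0,0,0],"roll":24},{"travel":[0,0,0],"roll":32.5},{"travel":[0,0,0],"roll":32.5},{"travel":[0,0,0],"roll":32.5}]'
python3 - <<'E'
from h import *
s=st(); print(s['joints'].round(2)); P=optics.camera_params('wrist'); print(P['world_from_camera'].round(4).tolist())
I=optics.read_camera('wrist');cv2.imwrite("pics/w2.png",I[:,:,::-1]); st()
crop(I,240,170,390,320,4,'pics/w2c.png')
E
```

```text
t: 2.3
eef_pos: [552.1, -369.3, 165.8]
tcp_rot: [-0.195, 1.569, -0.643]
ft_force: [0.2, 0.0, -0.2]
opening: 1.001
t: 2.9
eef_pos: [551.9, -369.4, 165.4]
tcp_rot: [-0.72, 1.57, -0.611]
ft_force: [-0.5, 1.4, 0.5]
opening: 1.001
2.9 [ 551.9 -369.4  165.4] rot [-0.72   1.57  -0.611] F [-0.5  1.4  0.5] M [ 0.14 -0.01 -0.01] open 1.001
[-0.69  0.59  1.51  0.    1.04 -2.37]
[[-0.1099, -0.9588, -0.2619, 479.9818], [0.9939, -0.1061, -0.0284, -376.2009], [-0.0005, -0.2634, 0.9647, 335.3311], [0.0, 0.0, 0.0, 1.0]]
2.95 [ 551.8 -369.4  165.2] rot [-0.678  1.57  -0.568] F [ 0.3 -0.2 -1.1] M [ 0.17  0.01 -0.03] open 1.002
```

View pics/w2.png

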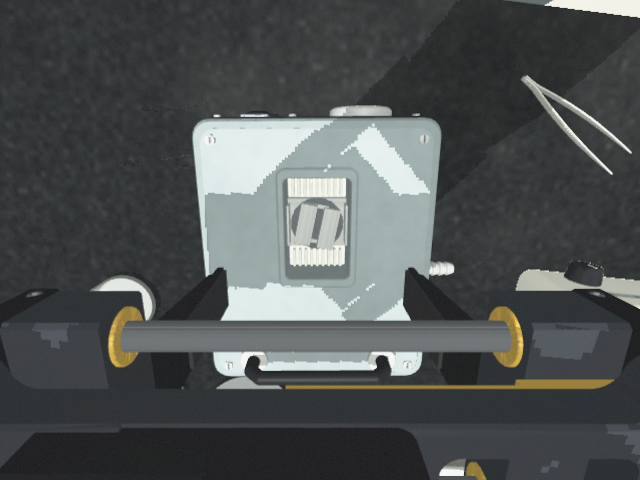

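View pics/w2c.png

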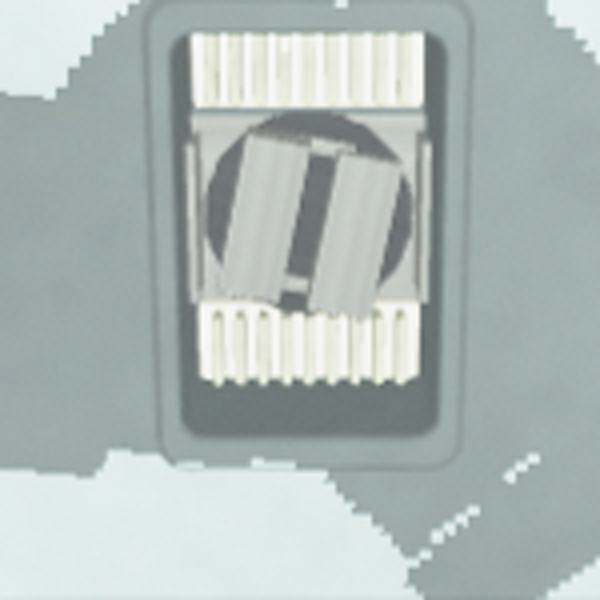

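The slot is visible between the two plates in the crop, from about (320,150) to (297,305). It is tilted roughly 10° from the well's long axis.

Run:
```python
from h import *
W=optics.camera_params('wrist')
w=lambda u,v:(240+u/4,170+v/4)
def L(a,b,z):
    A=cast(W,*w(*a),z);B=cast(W,*w(*b),z); d=A-B; return np.degrees(np.arctan2(d[1],d[0])).round(2),((A+B)/2)[:2].round(1)
print('slot',L((285,305),(310,150),95),L((310,312),(338,150),95),L((222,292),(250,135),95),L((375,318),(403,162),95))
print('outer l/r',L((158,450),(145,25),100),L((462,440),(472,20),100),'t/b',L((165,0),(455,0),100),L((180,468),(445,466),100))
print('open l/r',L((183,420),(172,50),106),L((438,420),(446,50),106),L((190,33),(430,33),106),L((200,436),(425,436),106))
```

```text
slot (np.float64(-2.64), array([ 537. , -370.8])) (np.float64(-2.98), array([ 537.1, -365.9])) (np.float64(-4.26), array([ 535.6, -382.1])) (np.float64(-2.62), array([ 537.5, -354. ]))
outer l/r (np.float64(6.36), array([ 541.9, -396.3])) (np.float64(6.83), array([ 534.3, -340.7])) t/b (np.float64(-83.68), array([ 495.9, -373.1])) (np.float64(-83.21), array([ 580.8, -363.1]))
open l/r (np.float64(6.6), array([ 539. , -391.4])) (np.float64(6.68), array([ 533.9, -345.9])) (np.float64(-83.68), array([ 500.9, -372.6])) (np.float64(-83.67), array([ 572.3, -364.1]))
```

```bash
python3 -m handwheel '[{"travel":[-5,20,50],"roll":0},{"travel":[-85,536,50],"roll":8},{"travel":[-85,536,50],"roll":8},{"travel":[-85,536,50],"roll":8},{"travel":[-85,536,50],"roll":8},{"travel":[-85,536,50],"roll":8},{"travel":[-85,536,50],"roll":8},{"travel":[-85,536,50],"roll":8}]'
python3 - <<'E'
from h import *
s=st()
print('to go',np.array([467,167,120])-s['eef_pos'])
E
```

```text
t: 3.75
eef_pos: [492.7, -3.4, 213.9]
tcp_rot: [-0.203, 1.57, 0.047]
ft_force: [1.2, 0.2, -0.1]
opening: 1.003
3.75 [492.7  -3.4 213.9] rot [-0.203  1.57   0.047] F [ 1.2  0.2 -0.1] M [ 0.11 -0.07 -0.04] open 1.003
to go [-25.6888811  170.42543531 -93.85139973]
```

```bash
python3 -m handwheel '[{"travel":[-26,170,-40],"roll":0},{"travel":[-26,170,-40],"roll":0},{"travel":[-26,170,-94],"roll":0},{"travel":[-26,170,-94],"roll":0},{"travel":[-26,170,-94],"roll":0},{"travel":[-26,170,-94],"roll":0},{"travel":[-26,170,-94],"roll":0},{"travel":[-26,170,-94],"roll":0}]'
python3 - <<'E'
from h import *
s=st(); P=optics.camera_params('wrist'); print(P['world_from_camera'].round(4).tolist())
I=optics.read_camera('wrist');cv2.imwrite("pics/w3.png",I[:,:,::-1])
E
```

```text
t: 4.55
eef_pos: [468.1, 163.8, 120.5]
tcp_rot: [-0.03, 1.569, 0.221]
ft_force: [0.2, 0.4, 0.7]
opening: 1.0
4.55 [468.1 163.8 120.5] rot [-0.03   1.569  0.221] F [0.2 0.4 0.7] M [ 0.17 -0.03  0.01] open 1.0
[[-0.2489, -0.934, -0.2565, 397.83], [0.9685, -0.24, -0.0658, 146.6264], [-0.0001, -0.2648, 0.9643, 290.3676], [0.0, 0.0, 0.0, 1.0]]
```

View pics/w3.png

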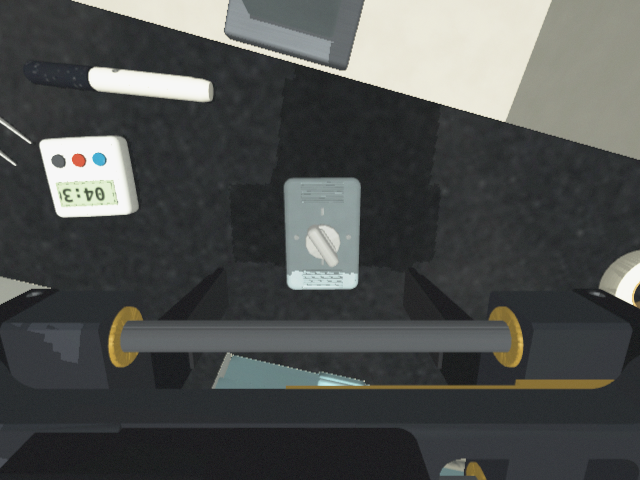

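Run:
```python
from h import *
W=optics.camera_params('wrist')
I=cv2.imread('pics/w3.png'); h=cv2.cvtColor(I,cv2.COLOR_BGR2HSV)
m=(I.min(axis=2)>85).astype(np.uint8); m[:, :270]=0; m[:,380:]=0; m[:160]=0; m[310:]=0
cs,_=cv2.findContours(m,cv2.RETR_EXTERNAL,cv2.CHAIN_APPROX_NONE); c=max(cs,key=cv2.contourArea)
print(cv2.boundingRect(c))
Q=np.array([cast(W,u,v,18)[:2] for u,v in c[:,0]],np.float32)
r=cv2.minAreaRect(Q); print(r)
crop(I[:,:,::-1],270,165,375,300,5,'pics/w3c.png')
```

```text
(284, 178, 77, 112)
((466.92584228515625, 170.26763916015625), (94.9839096069336, 61.782466888427734), 14.425760269165039)
```

View pics/w3c.png

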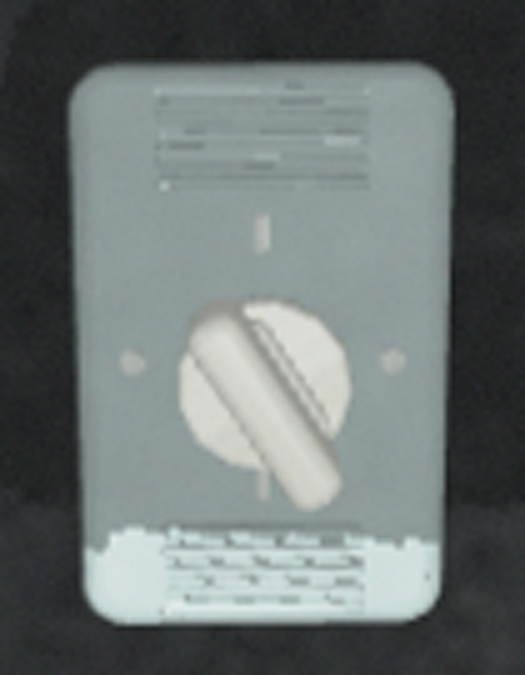

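```bash
python3 -m handwheel '[{"travel":[-1.2,6.5,-40],"roll":0},{"travel":[-1.2,6.5,-80],"roll":0},{"travel":[-1.2,6.5,-104],"roll":0},{"travel":[-1.2,6.5,-114.5],"roll":0},{"travel":[-1.2,6.5,-114.5],"roll":0},{"travel":[-1.2,6.5,-114.5],"roll":0}]'; python3 -m handwheel '[{"travel":[0,0,0],"roll":0},{"travel":[0,0,0],"roll":0},{"travel":[0,0,0],"roll":0},{"travel":[0,0,0],"roll":0},{"travel":[0,0,0],"roll":0},{"travel":[0,0,0],"roll":0}]' 1
```

```text
t: 5.2
eef_pos: [466.8, 171.0, 6.0]
tcp_rot: [0.038, 1.569, 0.29]
ft_force: [0.3, 0.0, -0.0]
opening: 1.002
t: 5.8
eef_pos: [466.2, 171.2, 5.1]
tcp_rot: [0.031, 1.57, 0.284]
ft_force: [-1.3, -1.6, 5.9]
opening: 0.646
```

```bash
python3 -m handwheel '[{"travel":[0,0,20],"roll":0},{"travel":[0,0,50],"roll":0},{"travel":[0,0,100],"roll":0},{"travel":[0,0,150],"roll":0},{"travel":[0,0,190],"roll":0},{"travel":[0,0,190],"roll":0}]'
python3 - <<'E'
from h import *
s=st()
I=optics.read_camera('wrist');cv2.imwrite("pics/w4.png",I[:,:,::-1])
E
```

```text
t: 6.4
eef_pos: [467.7, 171.7, 199.5]
tcp_rot: [-0.018, 1.563, 0.235]
ft_force: [0.5, -0.3, -2.3]
opening: 0.648
6.4 [467.7 171.7 199.5] rot [-0.018  1.563  0.235] F [ 0.5 -0.3 -2.3] M [ 0.16 -0.07  0.  ] open 0.648
```

View pics/w4.png

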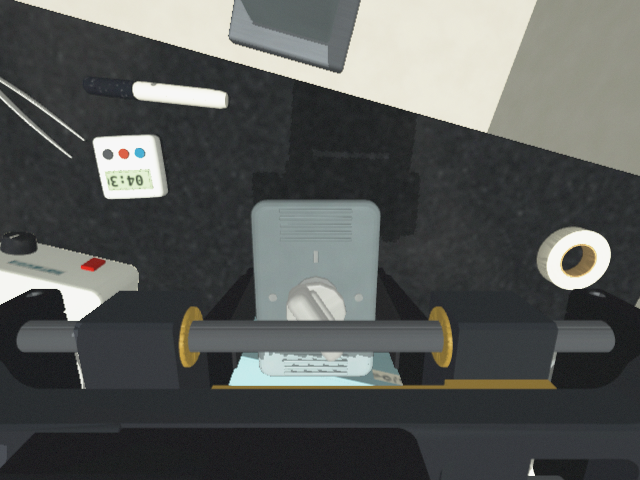

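The cover is held square between the fingers, its plate spanning columns 252–380 and rows 200–376. The other objects are untouched.

Run:
```python
from h import *
s=st(); W=optics.camera_params('wrist'); z=s['eef_pos'][2]+12.4
q=[cast(W,*p,z)[:2] for p in [(252,200),(380,200),(375,376),(259.5,376)]]
for a,b in [(0,1),(1,2),(2,3),(3,0)]:
    d=q[b]-q[a]; print(np.linalg.norm(d).round(1),np.degrees(np.arctan2(d[1],d[0])).round(1))
print(np.mean(q,0).round(1), s['eef_pos'][:2])
print('togo',np.array([537,-368.6,200])-s['eef_pos'])
```

```text
6.45 [466.6 171.4 196.7] rot [0.002 1.567 0.255] F [-0.5 -0.1 -2.6] M [0.17 0.02 0.03] open 0.646
59.5 104.5
95.7 15.8
62.4 -75.5
95.7 -165.9
[466.5 172.9] [466.61996013 171.41680695]
togo [  70.38003987 -540.01680695    3.29874596]
```

Run:
```python
from h import *
crop(cv2.imread('pics/w4.png')[:,:,::-1],235,185,395,390,4,'pics/w4c.png')
```

```text
(no output)
```

View pics/w4c.png

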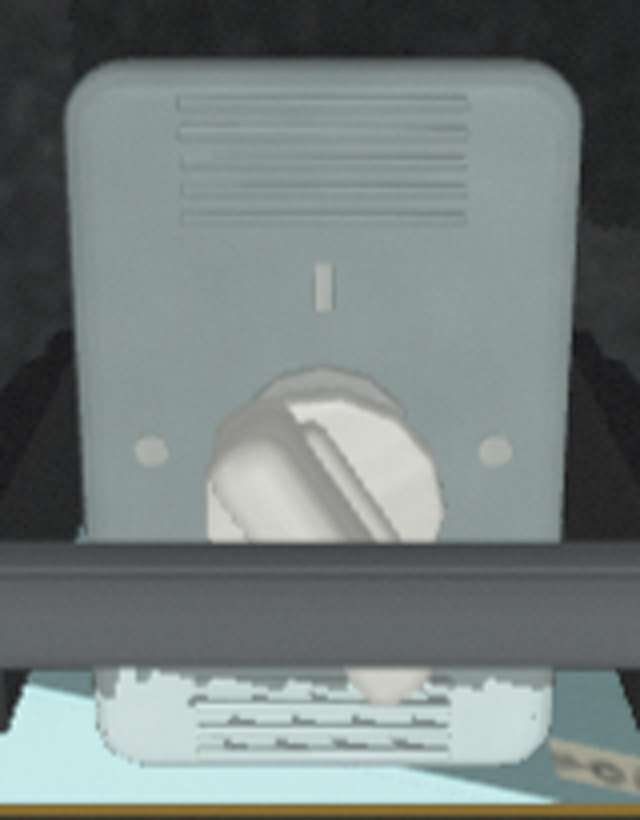

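Run:
```python
from h import *
W=optics.camera_params('wrist')
for z in (206,209,212):
  print(z,[np.linalg.norm(cast(W,a,v,z)-cast(W,b,v,z)).round(2) for v,a,b in [(217.5,251.5,380.2),(317.5,256.5,375.5),(370,259.2,372.5)]])
# middle of edges
z=209; print([np.mean([cast(W,u,v,z)[:2] for u,v in p],0).round(1) for p in [((252,200),(380,200)),((259,376.5),(373,376.5)),((256.5,317),(375.5,317))]])
```

```text
206 [np.float64(61.89), np.float64(62.21), np.float64(62.06)]
209 [np.float64(60.73), np.float64(61.04), np.float64(60.9)]
212 [np.float64(59.58), np.float64(59.88), np.float64(59.74)]
[array([420.3, 160.6]), array([513.3, 184.7]), array([478.7, 175.8])]
```

```bash
python3 -m handwheel '[{"travel":[70,-541,0],"roll":0},{"travel":[70,-541,0],"roll":-2},{"travel":[70,-541,0],"roll":-4},{"travel":[70,-541,0],"roll":-6},{"travel":[70,-541,0],"roll":-7.8},{"travel":[70,-541,0],"roll":-7.8},{"travel":[70,-541,0],"roll":-7.8},{"travel":[70,-541,0],"roll":-7.8}]'
python3 - <<'E'
from h import *
s=st(); T=optics.camera_params('wrist')['world_from_camera'];print(np.degrees(np.arctan2(T[1][0],T[0][0])))
print('togo',np.array([536.6,-369.8,130])-s['eef_pos'])
E
```

```text
t: 7.25
eef_pos: [516.6, -227.3, 192.6]
tcp_rot: [2.434, 1.567, 2.551]
ft_force: [0.8, 0.5, -2.3]
opening: 0.649
7.25 [ 516.6 -227.3  192.6] rot [2.434 1.567 2.551] F [ 0.8  0.5 -2.3] M [ 0.16 -0.13 -0.  ] open 0.649
96.71519190112674
togo [  20.02295432 -142.54479627  -62.61708604]
```

```bash
python3 -m handwheel '[{"travel":[10,-48,0],"roll":0},{"travel":[20,-96,-20],"roll":0},{"travel":[20,-142,-40],"roll":0},{"travel":[20,-142.5,-60],"roll":0},{"travel":[20,-142.5,-62],"roll":0},{"travel":[20,-142.5,-62],"roll":0},{"travel":[20,-142.5,-62],"roll":0}]'
python3 - <<'E'
from h import *
s=st(); T=optics.camera_params('wrist')['world_from_camera'];print(np.degrees(np.arctan2(T[1][0],T[0][0])))
print('togo',np.array([536.6,-369.8,130])-s['eef_pos'])
cv2.imwrite("pics/w5.png",optics.read_camera('wrist')[:,:,::-1])
cv2.imwrite("pics/s5.png",optics.read_camera('side')[:,:,::-1])
crop(cv2.imread('pics/s5.png')[:,:,::-1],310,270,490,430,4,'pics/s5c.png')
E
```

```text
t: 7.95
eef_pos: [537.7, -367.1, 133.3]
tcp_rot: [0.698, 1.571, 0.816]
ft_force: [1.1, -0.1, -1.8]
opening: 0.647
7.95 [ 537.7 -367.1  133.3] rot [0.698 1.571 0.816] F [ 1.1 -0.1 -1.8] M [ 0.16 -0.04 -0.01] open 0.647
96.79363456647502
togo [-1.12954481 -2.72643677 -3.32487668]
```

View pics/w5.png

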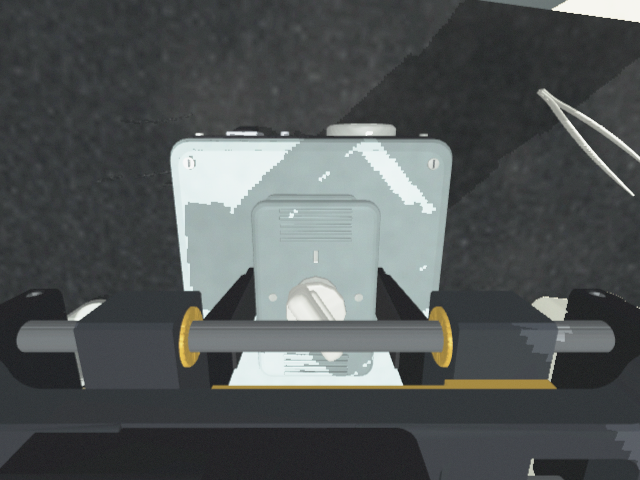

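View pics/s5c.png

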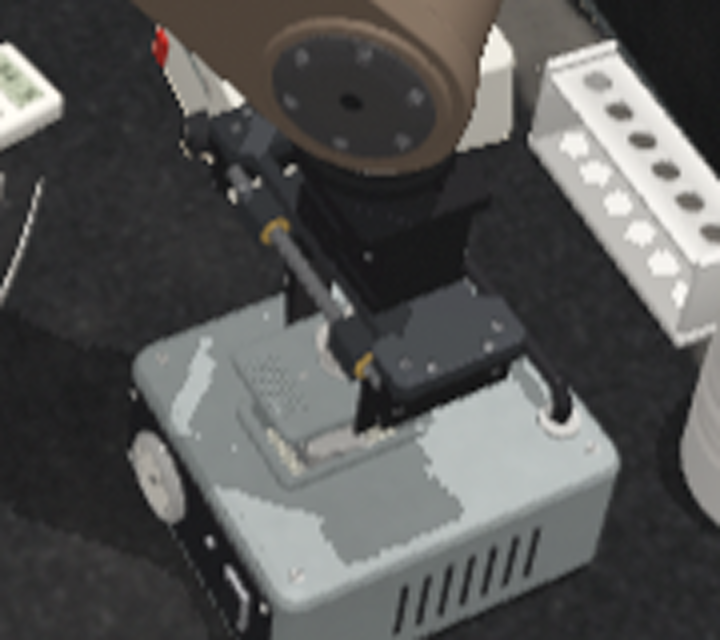

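The cover hangs over the well with its far plate edge at row 200, just inside the rim's front edge at row 196. I'll correct and lower it.

```bash
python3 -m handwheel '[{"travel":[-0.5,-2.5,-8],"roll":0},{"travel":[-0.5,-2.5,-16],"roll":0},{"travel":[-0.5,-2.5,-17],"roll":0},{"travel":[-0.5,-2.5,-17],"roll":0}]'
python3 - <<'E'
from h import *
s=st(); T=optics.camera_params('wrist')['world_from_camera'];print(np.degrees(np.arctan2(T[1][0],T[0][0])))
E
```

```text
t: 8.45
eef_pos: [536.8, -370.3, 115.4]
tcp_rot: [2.245, 1.57, 2.362]
ft_force: [-0.3, -0.2, -1.4]
opening: 0.646
8.45 [ 536.8 -370.3  115.4] rot [2.245 1.57  2.362] F [-0.3 -0.2 -1.4] M [ 0.13  0.   -0.01] open 0.646
96.73383021092964
```

Lowering in small steps while watching the force.

```bash
python3 -m handwheel '[{"travel":[0,0,-2],"roll":0},{"travel":[0,0,-4],"roll":0},{"travel":[0,0,-5],"roll":0},{"travel":[0,0,-5],"roll":0}]';python3 -m handwheel '[{"travel":[0,0,-1.5],"roll":0},{"travel":[0,0,-3],"roll":0},{"travel":[0,0,-3],"roll":0}]'
```

```text
t: 8.85
eef_pos: [536.9, -370.4, 110.8]
tcp_rot: [2.104, 1.57, 2.221]
ft_force: [0.5, -0.3, -2.6]
opening: 0.65
t: 9.15
eef_pos: [536.8, -370.4, 107.7]
tcp_rot: [2.337, 1.57, 2.454]
ft_force: [0.3, -0.4, -2.1]
opening: 0.652
```

```bash
python3 -m handwheel '[{"travel":[0,0,-1.5],"roll":0},{"travel":[0,0,-3],"roll":0},{"travel":[0,0,-3],"roll":0}]';python3 -m handwheel '[{"travel":[0,0,-1.5],"roll":0},{"travel":[0,0,-2],"roll":0},{"travel":[0,0,-2],"roll":0}]'
```

```text
t: 9.45
eef_pos: [536.8, -370.4, 104.6]
tcp_rot: [2.251, 1.57, 2.368]
ft_force: [-0.8, -0.3, -2.5]
opening: 0.647
t: 9.75
eef_pos: [536.8, -370.5, 102.8]
tcp_rot: [2.388, 1.57, 2.505]
ft_force: [-2.5, 0.0, -2.8]
opening: 0.646
```

```bash
python3 -m handwheel '[{"travel":[0,0,-0.7],"roll":0},{"travel":[0,0,-0.7],"roll":0}]';python3 -m handwheel '[{"travel":[0,0,-0.7],"roll":0},{"travel":[0,0,-0.7],"roll":0}]'
```

```text
t: 9.95
eef_pos: [536.8, -370.5, 102.2]
tcp_rot: [2.45, 1.571, 2.567]
ft_force: [-3.5, -0.2, -0.9]
opening: 0.648
t: 10.15
eef_pos: [536.8, -370.5, 101.5]
tcp_rot: [2.517, 1.571, 2.634]
ft_force: [-3.3, 0.1, -0.8]
opening: 0.646
```

```bash
python3 -m handwheel '[{"travel":[-0.4,0,-0.3],"roll":0},{"travel":[-0.4,0,-0.3],"roll":0}]'; python3 -m handwheel '[{"travel":[0,0,0],"roll":0},{"travel":[0,0,0],"roll":0},{"travel":[0,0,0],"roll":0},{"travel":[0,0,0],"roll":0}]' -0.9;  python3 -m handwheel '[{"travel":[0,0,30],"roll":0},{"travel":[0,0,60],"roll":0},{"travel":[0,0,65],"roll":0},{"travel":[0,0,65],"roll":0}]'
python3 - <<'E'
from h import *
s=st(); T=optics.camera_params('wrist')['world_from_camera'];print(np.degrees(np.arctan2(T[1][0],T[0][0])))
cv2.imwrite("pics/w6.png",optics.read_camera('wrist')[:,:,::-1])
crop(cv2.imread('pics/w6.png')[:,:,::-1],240,160,390,330,4,'pics/w6c.png')
cv2.imwrite("pics/s6.png",optics.read_camera('side')[:,:,::-1])
crop(cv2.imread('pics/s6.png')[:,:,::-1],330,310,480,450,5,'pics/s6c.png')
E
```

```text
t: 10.35
eef_pos: [536.7, -370.5, 101.2]
tcp_rot: [-0.329, 1.57, -0.213]
ft_force: [-1.8, 0.3, -2.2]
opening: 0.65
t: 10.75
eef_pos: [536.6, -370.5, 101.3]
tcp_rot: [-0.363, 1.57, -0.246]
ft_force: [-0.1, -0.1, 0.8]
opening: 0.922
t: 11.15
eef_pos: [536.8, -370.6, 167.1]
tcp_rot: [-0.748, 1.569, -0.631]
ft_force: [-0.3, -0.4, -0.0]
opening: 0.948
11.15 [ 536.8 -370.6  167.1] rot [-0.748  1.569 -0.631] F [-0.3 -0.4 -0. ] M [ 0.14 -0.02 -0.03] open 0.948
96.73472628968219
```

View pics/w6c.png

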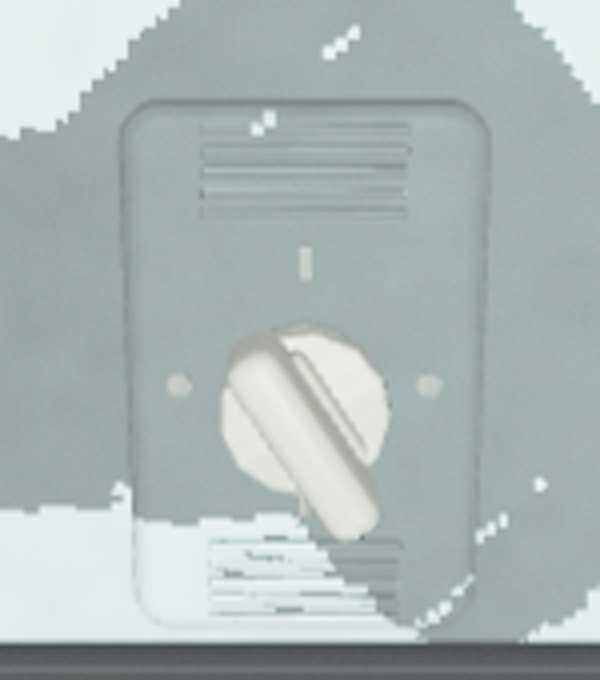

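View pics/s6c.png

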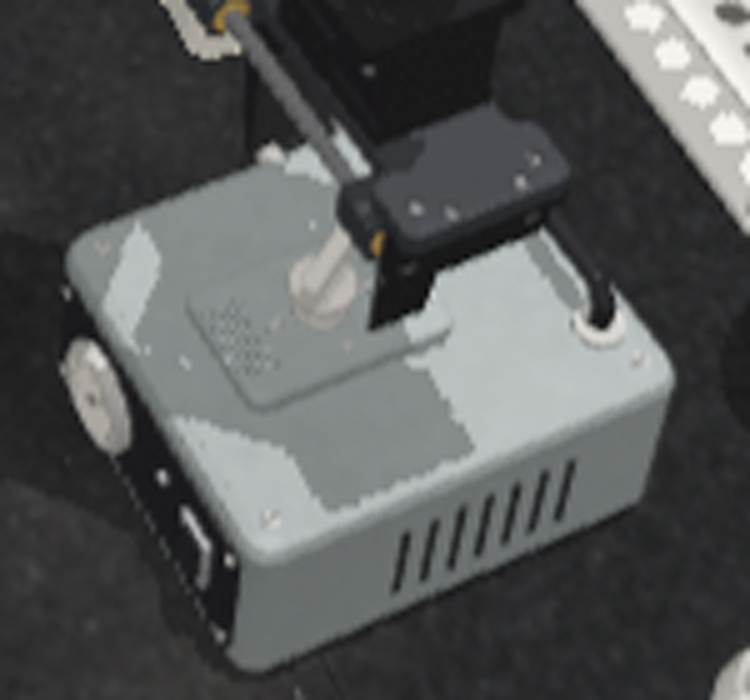

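Run:
```python
from h import *
W=optics.camera_params('wrist'); s=st()
w=lambda u,v:(240+u/4,160+v/4)
for z in (114,117):
  A=lambda a,b: (np.linalg.norm(cast(W,*w(*a),z)-cast(W,*w(*b),z)).round(1),((cast(W,*w(*a),z)+cast(W,*w(*b),z))/2)[:2].round(1))
  print(z,'width far',A((121,140),(490,140)),'near',A((135,590),(472,590)),'len',A((305,99),(303,628)))
z=147-1
a,b=cast(W,*w(250,370),z),cast(W,*w(357,522),z); print('wing ends top',a.round(1),b.round(1),((a+b)/2).round(1),np.degrees(np.arctan2(*(b-a)[[1,0]])))
```

```text
11.25 [ 536.2 -370.2  165.2] rot [2.253 1.569 2.37 ] F [-0.   0.3  0.2] M [ 0.17 -0.03 -0.01] open 0.951
114 width far (np.float64(60.1), array([ 495.2, -373.2])) near (np.float64(60.1), array([ 575.1, -364.1])) len (np.float64(94.5), array([ 535.6, -368.7]))
117 width far (np.float64(59.3), array([ 494.8, -373.3])) near (np.float64(59.3), array([ 573.6, -364.3])) len (np.float64(93.2), array([ 534.6, -368.8]))
wing ends top [ 525.1 -377.9  146. ] [ 547.  -359.4  146. ] [ 536.1 -368.7  146. ] 40.21840208465786
```

```bash
python3 -m handwheel '[{"travel":[-0.3,0,0],"roll":7},{"travel":[-0.3,0,-8],"roll":14},{"travel":[-0.3,0,-20],"roll":14},{"travel":[-0.3,0,-30],"roll":14},{"travel":[-0.3,0,-33],"roll":14},{"travel":[-0.3,0,-33],"roll":14}]';  python3 - <<'E'
from h import *
s=st(); print(s['joints'].round(2));T=optics.camera_params('wrist')['world_from_camera'];print(np.degrees(np.arctan2(T[1][0],T[0][0])))
E
```

```text
t: 11.85
eef_pos: [536.0, -370.3, 132.2]
tcp_rot: [2.059, 1.569, 2.419]
ft_force: [0.0, -0.5, 0.1]
opening: 0.951
11.85 [ 536.  -370.3  132.2] rot [2.059 1.569 2.419] F [ 0.  -0.5  0.1] M [ 0.09 -0.05 -0.  ] open 0.951
[-0.71  0.61  1.57  0.    0.96 -2.64]
110.63755941241624
```

```bash
python3 -m handwheel '[{"travel":[0,0,0],"roll":0},{"travel":[0,0,0],"roll":0},{"travel":[0,0,0],"roll":0},{"travel":[0,0,0],"roll":0},{"travel":[0,0,0],"roll":0},{"travel":[0,0,0],"roll":0},{"travel":[0,0,0],"roll":0},{"travel":[0,0,0],"roll":0}]' 1;  python3 - <<'E'
from h import *
s=st()
cv2.imwrite("pics/w7.png",optics.read_camera('wrist')[:,:,::-1])
E
```

```text
t: 12.65
eef_pos: [536.2, -370.5, 133.2]
tcp_rot: [1.094, 1.571, 1.456]
ft_force: [-0.8, 0.5, -1.3]
opening: 0.333
12.65 [ 536.2 -370.5  133.2] rot [1.094 1.571 1.456] F [-0.8  0.5 -1.3] M [ 0.16 -0.01  0.01] open 0.333
```

View pics/w7.png

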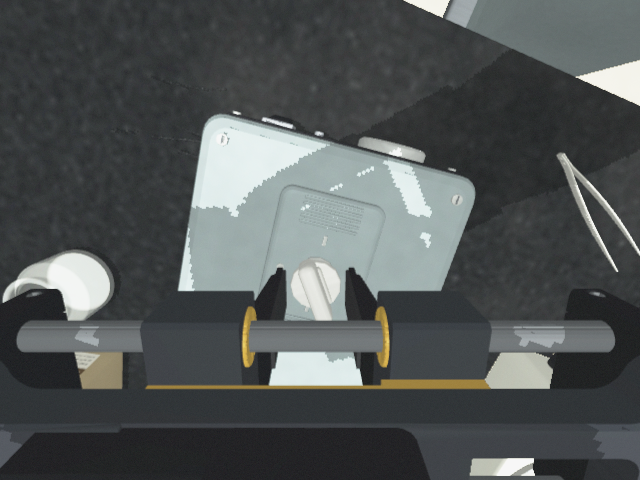

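The fingers are still closing (opening 0.33) around the wing at (317,290), and nothing is disturbed.

```bash
python3 -m handwheel '[{"travel":[0,0,0],"roll":0},{"travel":[0,0,0],"roll":0},{"travel":[0,0,0],"roll":0},{"travel":[0,0,0],"roll":0},{"travel":[0,0,0],"roll":0}]';  python3 - <<'E'
from h import *
s=st()
cv2.imwrite("pics/w8.png",optics.read_camera('wrist')[:,:,::-1])
crop(cv2.imread('pics/w8.png')[:,:,::-1],240,170,400,330,4,'pics/w8c.png')
E
```

```text
t: 13.2
eef_pos: [536.2, -370.5, 133.2]
tcp_rot: [1.448, 1.571, 1.809]
ft_force: [-0.1, -0.4, -0.6]
opening: 0.093
13.2 [ 536.2 -370.5  133.2] rot [1.448 1.571 1.809] F [-0.1 -0.4 -0.6] M [ 0.04 -0.04  0.01] open 0.093
```

View pics/w8c.png

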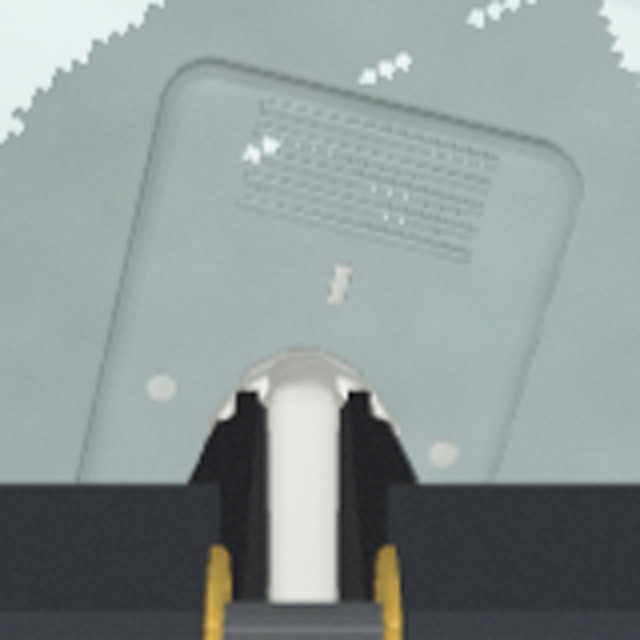

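The wing is now gripped, with the pads lying along it at (305,480) in the crop, and it followed the jaws about 20° clockwise freely. Next I'll turn it to near the slot direction.

```bash
python3 -m handwheel '[{"travel":[0,0,0],"roll":-8},{"travel":[0,0,0],"roll":-16},{"travel":[0,0,0],"roll":-22},{"travel":[0,0,0],"roll":-24},{"travel":[0,0,0],"roll":-24},{"travel":[0,0,0],"roll":-24}]'; python3 -m handwheel '[{"travel":[0,0,-1],"roll":0},{"travel":[0,0,-1],"roll":0},{"travel":[0,0,-1],"roll":0}]';python3 -m handwheel '[{"travel":[0,0,-1],"roll":0},{"travel":[0,0,-1],"roll":0},{"travel":[0,0,-1],"roll":0}]';python3 - <<'E'
from h import *
s=st(); T=optics.camera_params('wrist')['world_from_camera'];print(np.degrees(np.arctan2(T[1][0],T[0][0])))
E
```

```text
t: 13.85
eef_pos: [536.2, -370.5, 133.2]
tcp_rot: [-0.297, 1.571, -0.353]
ft_force: [-0.4, -1.3, 0.0]
opening: 0.093
t: 14.15
eef_pos: [536.2, -370.5, 132.3]
tcp_rot: [-0.549, 1.571, -0.606]
ft_force: [-0.7, -0.8, 1.5]
opening: 0.09
t: 14.45
eef_pos: [536.2, -370.5, 131.3]
tcp_rot: [-0.119, 1.571, -0.177]
ft_force: [-1.0, -1.7, 2.7]
opening: 0.09
14.45 [ 536.2 -370.5  131.3] rot [-0.119  1.571 -0.177] F [-1.  -1.7  2.7] M [-0.02  0.1   0.  ] open 0.09
86.7365959053492
```

```bash
python3 -m handwheel '[{"travel":[0,0,-0.7],"roll":0},{"travel":[0,0,-0.7],"roll":0},{"travel":[0,0,-0.7],"roll":0}]';python3 -m handwheel '[{"travel":[0,0,-0.7],"roll":0},{"travel":[0,0,-0.7],"roll":0},{"travel":[0,0,-0.7],"roll":0}]'
```

```text
t: 14.75
eef_pos: [536.2, -370.5, 130.5]
tcp_rot: [-0.055, 1.571, -0.112]
ft_force: [-1.1, -1.8, 2.1]
opening: 0.094
t: 15.05
eef_pos: [536.2, -370.5, 129.8]
tcp_rot: [0.69, 1.571, 0.632]
ft_force: [-0.6, -0.5, 3.0]
opening: 0.098
```

```bash
python3 -m handwheel '[{"travel":[0,0,-1],"roll":0},{"travel":[0,0,-1],"roll":0},{"travel":[0,0,-1],"roll":0}]';python3 -m handwheel '[{"travel":[0,0,-1],"roll":0},{"travel":[0,0,-1],"roll":0},{"travel":[0,0,-1],"roll":0}]'
python3 - <<'E'
from h import *
s=st()
cv2.imwrite("pics/w9.png",optics.read_camera('wrist')[:,:,::-1])
crop(cv2.imread('pics/w9.png')[:,:,::-1],240,170,400,330,4,'pics/w9c.png')
E
```

```text
t: 15.35
eef_pos: [536.2, -370.5, 128.8]
tcp_rot: [0.584, 1.571, 0.527]
ft_force: [0.2, -2.2, 3.0]
opening: 0.091
t: 15.65
eef_pos: [536.2, -370.5, 127.8]
tcp_rot: [0.196, 1.571, 0.139]
ft_force: [-0.5, -2.4, 4.0]
opening: 0.09
15.65 [ 536.2 -370.5  127.8] rot [0.196 1.571 0.139] F [-0.5 -2.4  4. ] M [-0.18  0.09 -0.  ] open 0.09
```

View pics/w9c.png

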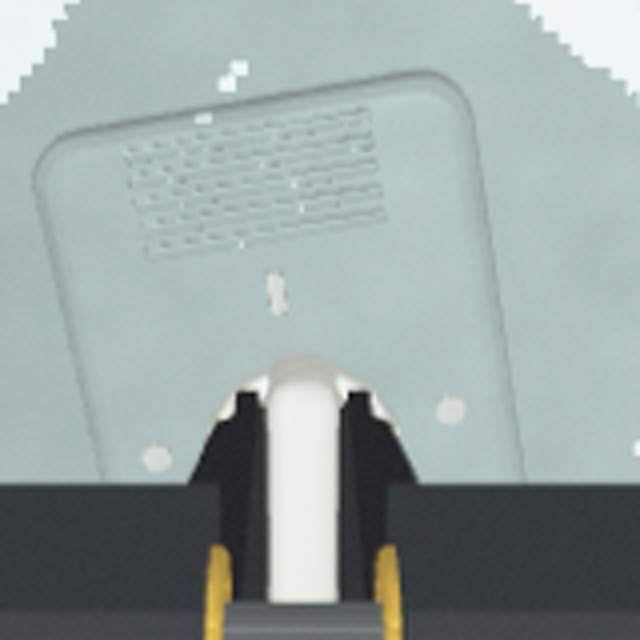

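The pin is going through: 5.4 mm in at only 4 N, and the wing has not slipped in the pads. I'll press on.

```bash
python3 -m handwheel '[{"travel":[0,0,-1.5],"roll":0},{"travel":[0,0,-3],"roll":0},{"travel":[0,0,-3],"roll":0},{"travel":[0,0,-3],"roll":0}]';python3 -m handwheel '[{"travel":[0,0,-1.5],"roll":0},{"travel":[0,0,-3],"roll":0},{"travel":[0,0,-3],"roll":0},{"travel":[0,0,-3],"roll":0}]'
```

```text
t: 16.1
eef_pos: [536.3, -370.5, 124.9]
tcp_rot: [-0.198, 1.571, -0.256]
ft_force: [-0.8, -0.8, 6.3]
opening: 0.094
t: 16.5
eef_pos: [536.3, -370.5, 122.0]
tcp_rot: [-0.401, 1.571, -0.459]
ft_force: [-1.6, -0.7, 6.8]
opening: 0.093
```

```bash
python3 -m handwheel '[{"travel":[0,0,-0.7],"roll":0},{"travel":[0,0,-0.7],"roll":0},{"travel":[0,0,-0.7],"roll":0}]'; python3 -m handwheel '[{"travel":[0,0,-0.5],"roll":0},{"travel":[0,0,-0.5],"roll":0},{"travel":[0,0,-0.5],"roll":0}]'
```

```text
t: 16.8
eef_pos: [536.2, -370.5, 121.4]
tcp_rot: [-0.409, 1.571, -0.466]
ft_force: [-1.2, -1.1, 7.7]
opening: 0.091
t: 17.1
eef_pos: [536.3, -370.5, 121.1]
tcp_rot: [-0.538, 1.57, -0.596]
ft_force: [-2.4, -1.2, 9.2]
opening: 0.095
```

```bash
python3 -m handwheel '[{"travel":[0,0,-0.2],"roll":0},{"travel":[0,0,-0.2],"roll":-3},{"travel":[0,0,-0.2],"roll":-7},{"travel":[0,0,-0.2],"roll":-11},{"travel":[0,0,-0.2],"roll":-15},{"travel":[0,0,-0.2],"roll":-15}]'
python3 - <<'E'
from h import *
s=st(); T=optics.camera_params('wrist')['world_from_camera'];print(np.degrees(np.arctan2(T[1][0],T[0][0])))
E
```

```text
t: 17.7
eef_pos: [536.3, -370.5, 121.1]
tcp_rot: [-0.297, 1.57, -0.618]
ft_force: [-3.2, 0.9, 10.9]
opening: 0.093
17.7 [ 536.3 -370.5  121.1] rot [-0.297  1.57  -0.618] F [-3.2  0.9 10.9] M [ 0.08  0.48 -0.06] open 0.093
71.5944701201918
```

Turning well, with a low moment. I'll continue.

```bash
python3 -m handwheel '[{"travel":[0,0,0],"roll":-5},{"travel":[0,0,0],"roll":-10},{"travel":[0,0,0],"roll":-15},{"travel":[0,0,0],"roll":-20},{"travel":[0,0,0],"roll":-25},{"travel":[0,0,0],"roll":-30},{"travel":[0,0,0],"roll":-35},{"travel":[0,0,0],"roll":-35}]'
python3 - <<'E'
from h import *
s=st(); T=optics.camera_params('wrist')['world_from_camera'];print(np.degrees(np.arctan2(T[1][0],T[0][0])))
cv2.imwrite("pics/w10.png",optics.read_camera('wrist')[:,:,::-1])
E
```

```text
t: 18.5
eef_pos: [536.3, -370.6, 121.1]
tcp_rot: [0.211, 1.57, -0.722]
ft_force: [-2.7, 0.3, 11.0]
opening: 0.096
18.5 [ 536.3 -370.6  121.1] rot [ 0.211  1.57  -0.722] F [-2.7  0.3 11. ] M [ 0.03  0.49 -0.03] open 0.096
36.559709344935285
```

View pics/w10.png

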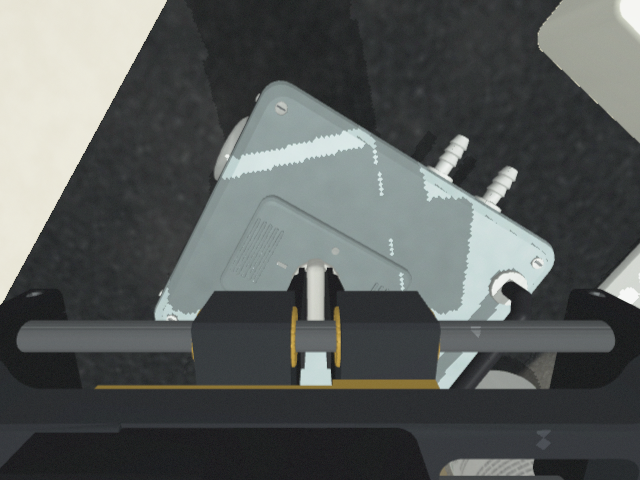

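The wing still follows the pads at (316,290) and the cover stays seated in the rim. About 40° remains to the stop.

```bash
python3 -m handwheel '[{"travel":[0,0,0],"roll":-5},{"travel":[0,0,0],"roll":-10},{"travel":[0,0,0],"roll":-15},{"travel":[0,0,0],"roll":-20},{"travel":[0,0,0],"roll":-25},{"travel":[0,0,0],"roll":-30},{"travel":[0,0,0],"roll":-32},{"travel":[0,0,0],"roll":-32}]'
python3 - <<'E'
from h import *
s=st(); T=optics.camera_params('wrist')['world_from_camera'];print(np.degrees(np.arctan2(T[1][0],T[0][0])))
E
python3 -m handwheel '[{"travel":[0,0,0],"roll":-2},{"travel":[0,0,0],"roll":-2}]'
python3 - <<'E'
from h import *
s=st(); T=optics.camera_params('wrist')['world_from_camera'];print(np.degrees(np.arctan2(T[1][0],T[0][0])))
E
```

```text
t: 19.35
eef_pos: [536.3, -370.6, 121.1]
tcp_rot: [0.771, 1.57, -0.719]
ft_force: [-2.9, -0.1, 11.0]
opening: 0.091
19.35 [ 536.3 -370.6  121.1] rot [ 0.771  1.57  -0.719] F [-2.9 -0.1 11. ] M [-0.08  0.56  0.02] open 0.091
4.6580114539849635
t: 19.55
eef_pos: [536.3, -370.5, 121.1]
tcp_rot: [0.795, 1.57, -0.73]
ft_force: [-2.4, 0.1, 11.4]
opening: 0.09
19.55 [ 536.3 -370.5  121.1] rot [ 0.795  1.57  -0.73 ] F [-2.4  0.1 11.4] M [-0.04  0.51 -0.02] open 0.09
2.668000824742411
```

```bash
for i in 1; do :; done
cat > q.py <<'E'
from h import *
s=st(); T=optics.camera_params('wrist')['world_from_camera'];print('yaw',np.degrees(np.arctan2(T[1][0],T[0][0])).round(2))
E
python3 -m handwheel '[{"travel":[0,0,0],"roll":-2},{"travel":[0,0,0],"roll":-2}]' >/dev/null; python3 q.py; python3 -m handwheel '[{"travel":[0,0,0],"roll":-2},{"travel":[0,0,0],"roll":-2}]'>/dev/null; python3 q.py
```

```text
19.75 [ 536.3 -370.6  121.1] rot [ 0.795  1.57  -0.765] F [-2.6 -0.3 11.5] M [ 0.01  0.53 -0.  ] open 0.096
yaw 0.67
19.95 [ 536.3 -370.5  121.1] rot [ 0.871  1.57  -0.724] F [-1.7 -0.1 11.3] M [-0.08  0.55  0.02] open 0.094
yaw -1.33
```

```bash
python3 -m handwheel '[{"travel":[0,0,0],"roll":-2},{"travel":[0,0,0],"roll":-2}]' >/dev/null; python3 q.py; python3 -m handwheel '[{"travel":[0,0,0],"roll":-2},{"travel":[0,0,0],"roll":-2}]'>/dev/null; python3 q.py;  python3 -m handwheel '[{"travel":[0,0,0],"roll":-1.5},{"travel":[0,0,0],"roll":-1.5}]'>/dev/null; python3 q.py
```

```text
20.15 [ 536.3 -370.6  121.2] rot [ 0.843  1.57  -0.787] F [-2.9 -0.5 11.7] M [-0.11  0.56 -0.01] open 0.091
yaw -3.33
20.35 [ 536.2 -370.6  121.1] rot [ 0.891  1.57  -0.773] F [-2.3 -0.9 10.4] M [-0.05  0.51 -0.04] open 0.092
yaw -5.33
20.55 [ 536.2 -370.6  121.1] rot [ 0.878  1.57  -0.812] F [-3.4 -0.5 11.1] M [-0.1   0.59  0.  ] open 0.089
yaw -6.81
```

```bash
python3 -m handwheel '[{"travel":[0,0,0],"roll":-1.5},{"travel":[0,0,0],"roll":-1.5}]' >/dev/null; python3 q.py; python3 -m handwheel '[{"travel":[0,0,0],"roll":-1.5},{"travel":[0,0,0],"roll":-1.5}]'>/dev/null; python3 q.py;  python3 -m handwheel '[{"travel":[0,0,0],"roll":-1.5},{"travel":[0,0,0],"roll":-1.5}]'>/dev/null; python3 q.py
```

```text
20.75 [ 536.2 -370.6  121.1] rot [ 0.878  1.57  -0.839] F [-3.2 -0.2 11.1] M [-0.04  0.61  0.03] open 0.09
yaw -8.31
20.95 [ 536.1 -370.5  121.1] rot [ 0.648  1.57  -1.095] F [-3.1 -0.7 11.3] M [-0.03  0.68  0.11] open 0.09
yaw -9.8
21.15 [ 536.  -370.4  121.1] rot [-0.041  1.57  -1.809] F [-3.8 -0.4 11.6] M [0.05 0.81 0.09] open 0.09
yaw -11.3
```

```bash
python3 -m handwheel '[{"travel":[0,0,0],"roll":-1.5},{"travel":[0,0,0],"roll":-1.5}]' >/dev/null; python3 q.py; python3 -m handwheel '[{"travel":[0,0,0],"roll":-1},{"travel":[0,0,0],"roll":-1}]'>/dev/null; python3 q.py
python3 - <<'E'
from h import *
cv2.imwrite("pics/w11.png",optics.read_camera('wrist')[:,:,::-1])
crop(cv2.imread('pics/w11.png')[:,:,::-1],230,170,410,330,4,'pics/w11c.png')
E
```

```text
21.35 [ 535.8 -370.4  121.1] rot [-1.191  1.57  -2.986] F [-5.2 -0.6 12.1] M [0.09 1.   0.12] open 0.092
yaw -12.8
21.55 [ 535.7 -370.4  121.1] rot [-1.342  1.57   3.129] F [-4.7  0.4 12.2] M [0.12 1.09 0.15] open 0.095
yaw -13.78
```

View pics/w11c.png

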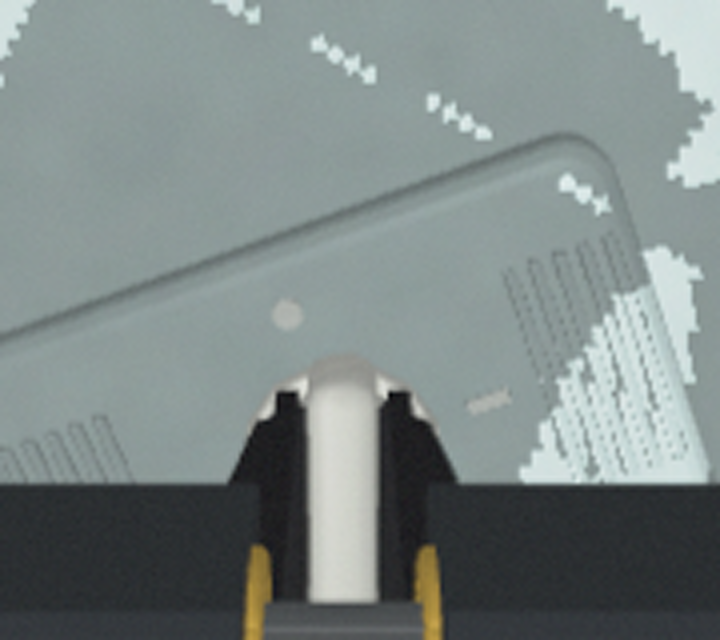

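```bash
python3 -m handwheel '[{"travel":[0,0,0],"roll":-1.5},{"travel":[0,0,0],"roll":-1.5}]' >/dev/null; python3 q.py; python3 -m handwheel '[{"travel":[0,0,0],"roll":-1.5},{"travel":[0,0,0],"roll":-1.5}]'>/dev/null; python3 q.py
```

```text
21.8 [ 535.7 -370.3  121.1] rot [-1.379  1.57   3.066] F [-6.8  0.  13.3] M [0.1  1.15 0.27] open 0.094
yaw -15.28
22.0 [ 535.7 -370.3  121.1] rot [-1.312  1.57   3.107] F [-6.4 -0.1 12.7] M [0.14 1.16 0.26] open 0.098
yaw -16.78
```

The turning moment has risen to 0.27 N m and levelled off, so the wing is at its hard stop. I'll ease the pressure off while still holding it.

```bash
for r in 1; do python3 -m handwheel '[{"travel":[0,0,1],"roll":0},{"travel":[0,0,1],"roll":0}]' >/dev/null; python3 q.py; python3 -m handwheel '[{"travel":[0,0,1],"roll":0},{"travel":[0,0,1],"roll":0}]' >/dev/null; python3 q.py; python3 -m handwheel '[{"travel":[0,0,1],"roll":0},{"travel":[0,0,1],"roll":0}]' >/dev/null; python3 q.py; python3 -m handwheel '[{"travel":[0,0,1],"roll":0},{"travel":[0,0,1],"roll":0}]' >/dev/null; python3 q.py; done
```

```text
22.2 [ 535.5 -370.2  121.2] rot [-1.665  1.569  2.754] F [-6.7 -0.6  6. ] M [-0.12  1.1   0.23] open 0.088
yaw -16.74
22.4 [ 535.5 -370.2  121.5] rot [-1.823  1.568  2.596] F [-5.5 -1.6 -1.8] M [-0.41  0.97  0.3 ] open 0.092
yaw -16.75
22.6 [ 535.4 -370.1  122.4] rot [-1.871  1.568  2.548] F [-5.3 -1.4 -4. ] M [-0.36  1.03  0.34] open 0.091
yaw -16.76
22.8 [ 535.5 -370.1  123.6] rot [-1.862  1.568  2.558] F [-6.1 -1.  -2.7] M [-0.23  1.2   0.23] open 0.092
yaw -16.76
```

```bash
python3 -m handwheel '[{"travel":[0,0,0],"roll":3},{"travel":[0,0,0],"roll":6},{"travel":[0,0,0],"roll":6}]' >/dev/null; python3 q.py
python3 - <<'E'
from h import *
cv2.imwrite("pics/w12.png",optics.read_camera('wrist')[:,:,::-1])
crop(cv2.imread('pics/w12.png')[:,:,::-1],230,170,410,330,4,'pics/w12c.png')
E
```

```text
23.1 [ 535.8 -370.2  124.7] rot [-2.135  1.57   2.39 ] F [-7.4  0.6  4. ] M [0.07 1.34 0.04] open 0.092
yaw -10.68
```

View pics/w12c.png

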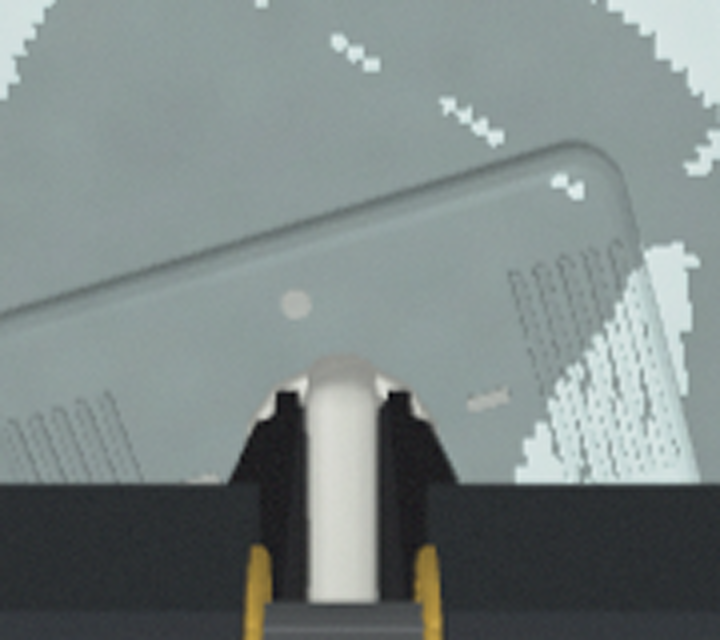

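```bash
python3 -m handwheel '[{"travel":[0,0,0.5],"roll":0},{"travel":[0,0,0.5],"roll":0}]' >/dev/null; python3 q.py; python3 -m handwheel '[{"travel":[0,0,0.5],"roll":0},{"travel":[0,0,0.5],"roll":0}]' >/dev/null; python3 q.py
```

```text
23.35 [ 535.8 -370.2  125.3] rot [-2.145  1.57   2.378] F [-6.9  0.6  4.4] M [0.11 1.35 0.02] open 0.094
yaw -10.78
23.55 [ 535.8 -370.2  125.4] rot [-2.144  1.57   2.38 ] F [-5.2  0.5  1.1] M [-0.04  1.13  0.08] open 0.089
yaw -10.78
```

The force drops to about zero at z 125.4 (8 mm in), which fits the notch. Releasing now.

```bash
python3 -m handwheel '[{"travel":[0,0,0],"roll":0},{"travel":[0,0,0],"roll":0},{"travel":[0,0,0],"roll":0},{"travel":[0,0,0],"roll":0},{"travel":[0,0,0],"roll":0},{"travel":[0,0,0],"roll":0}]' -0.2; python3 -m handwheel '[{"travel":[0,0,30],"roll":0},{"travel":[0,0,60],"roll":0},{"travel":[0,-20,80],"roll":0},{"travel":[0,-60,80],"roll":0},{"travel":[0,-60,80],"roll":0}]' ; python3 q.py
python3 - <<'E'
from h import *
for n in ('wrist','side','scene'): cv2.imwrite(f"pics/{n}13.png",optics.read_camera(n)[:,:,::-1])
crop(cv2.imread('pics/wrist13.png')[:,:,::-1],230,140,400,280,4,'pics/w13c.png')
crop(cv2.imread('pics/side13.png')[:,:,::-1],330,310,480,450,5,'pics/s13c.png')
E
```

```text
t: 24.15
eef_pos: [536.3, -370.5, 125.4]
tcp_rot: [1.538, 1.571, -0.222]
ft_force: [0.3, 0.7, -0.1]
opening: 0.539
t: 24.65
eef_pos: [535.9, -434.1, 205.9]
tcp_rot: [0.778, 1.568, -0.984]
ft_force: [-1.1, 1.0, -0.7]
opening: 0.601
24.65 [ 535.9 -434.1  205.9] rot [ 0.778  1.568 -0.984] F [-1.1  1.  -0.7] M [-0.02  0.06  0.04] open 0.601
yaw -10.89
```

View pics/wrist13.png

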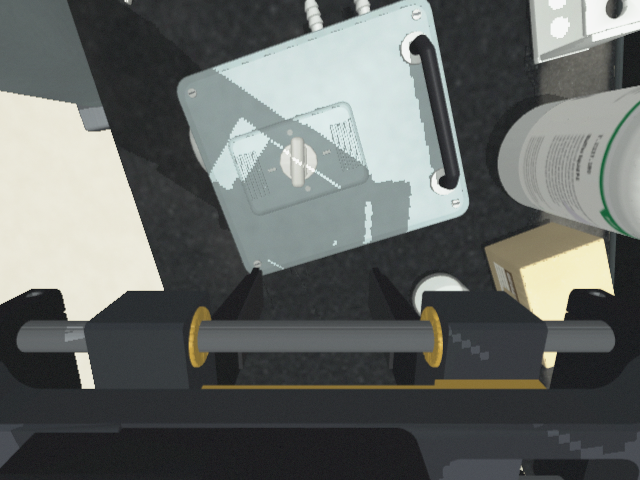

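View pics/s13c.png

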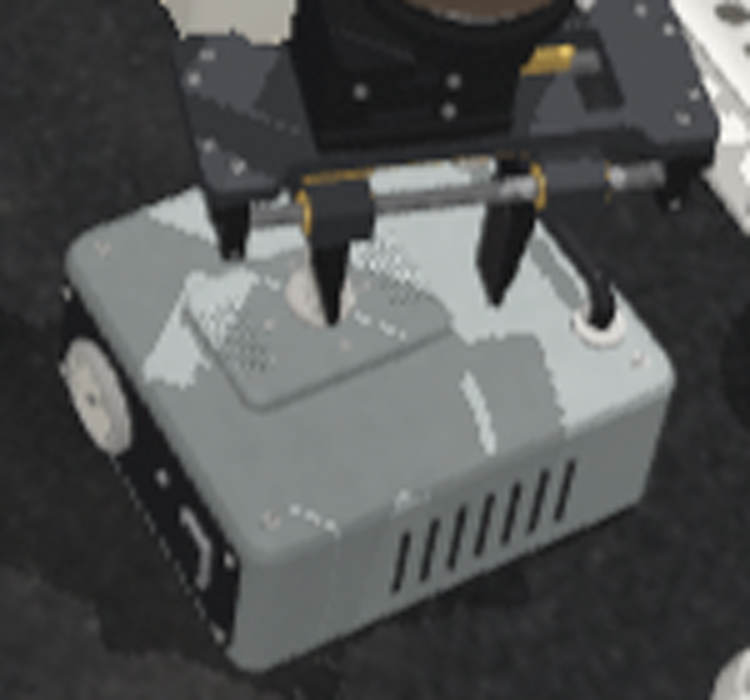

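The cover is seated, with the wing across it at wrist (298,160). I'll move the arm clear so the side camera can judge the stud's height.

```bash
python3 -m handwheel '[{"travel":[-20,50,20],"roll":0},{"travel":[-60,150,40],"roll":0},{"travel":[-60,250,40],"roll":0},{"travel":[-60,250,40],"roll":0},{"travel":[-60,250,40],"roll":0},{"travel":[-60,250,40],"roll":0}]'
python3 - <<'E'
from h import *
I=optics.read_camera('side'); cv2.imwrite("pics/side14.png",I[:,:,::-1])
crop(I,345,325,445,405,8,'pics/s14c.png')
E
```

```text
t: 25.4
eef_pos: [474.9, -175.9, 246.1]
tcp_rot: [-3.109, 1.57, 1.418]
ft_force: [0.3, -0.2, -0.0]
opening: 0.602
```

View pics/s14c.png

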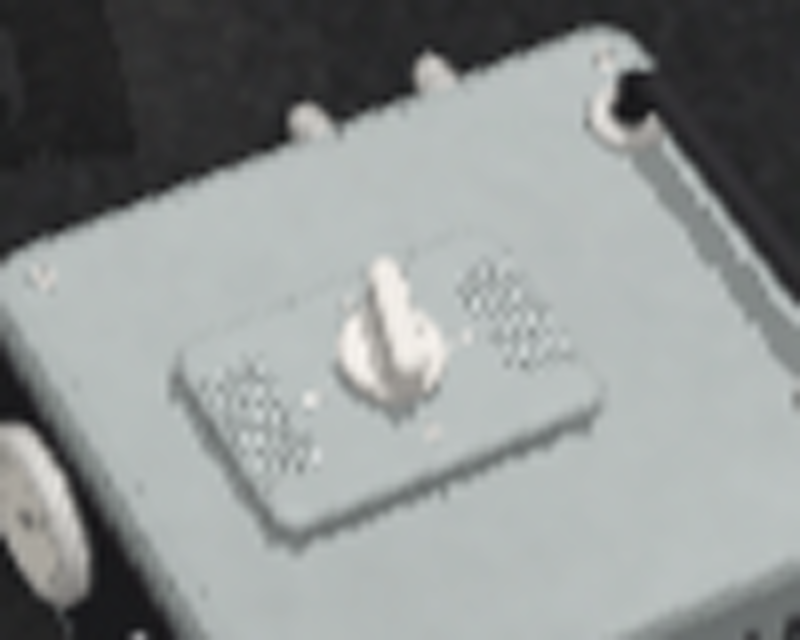

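View pics/w13c.png

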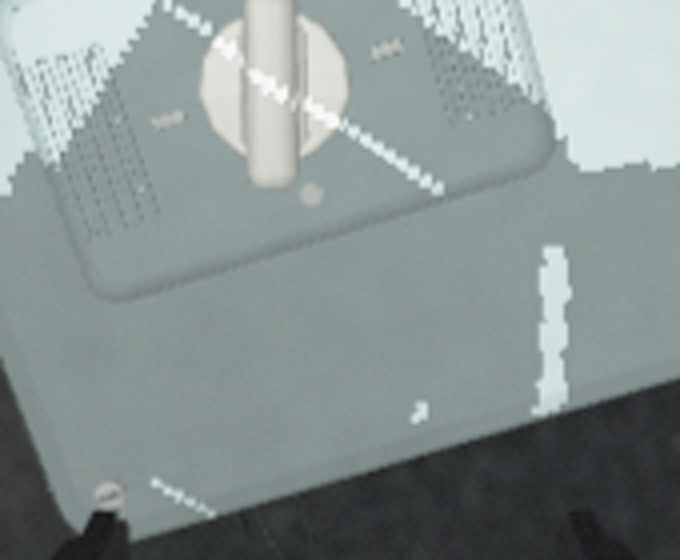

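View pics/side14.png

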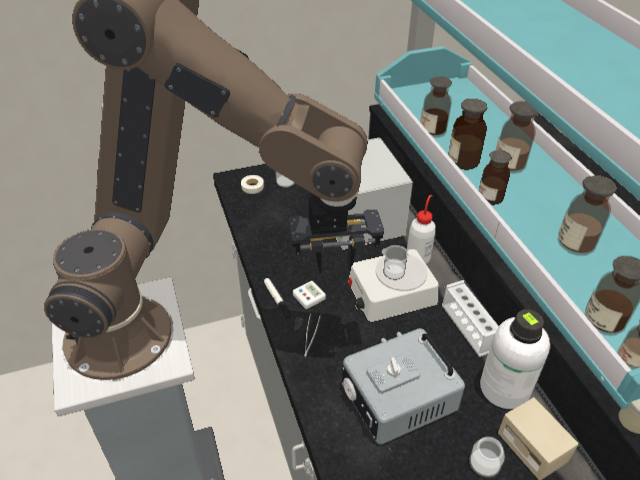

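```bash
python3 - <<'E'
from h import *
S=optics.camera_params('side')
s=lambda u,v:(345+u/8,325+v/8)
q=[cast(S,*s(*p),114) for p in [(178,362),(285,530),(605,385),(485,235)]]
c=np.mean(q,0); print(c.round(1))
for z in (114,119,121,123,125,127,131,139,147): 
    u,v=proj(S,[c[0],c[1],z]); print(z,((u-345)*8).round(),((v-325)*8).round())
E
python3 - <<'E'
from h import *
I=cv2.imread('pics/side14.png')[:,:,::-1]; crop(I,382,352,406,382,20,'pics/s14d.png')
E
```

```text
[ 535.6 -372.5  114. ]
114 389.0 376.0
119 391.0 364.0
121 392.0 360.0
123 392.0 355.0
125 393.0 350.0
127 394.0 346.0
131 395.0 336.0
139 398.0 317.0
147 401.0 298.0
```

View pics/s14d.png

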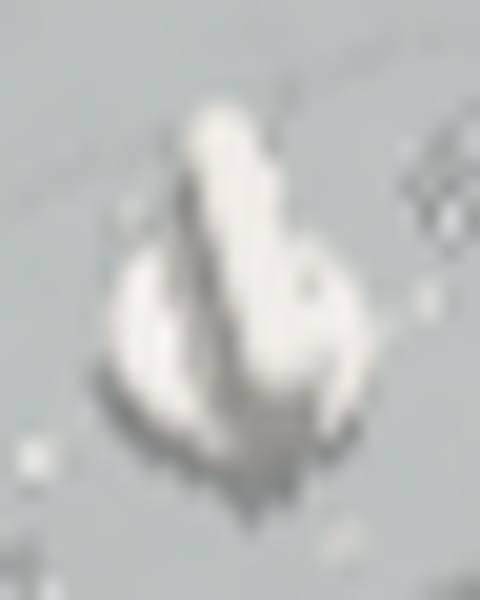

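Run:
```python
from h import *
st(); print(job.job_done())
```

```text
25.45 [ 475.3 -176.2  246.2] rot [2.263 1.57  0.508] F [0.7 0.9 0.5] M [ 0.01  0.   -0.06] open 0.597
the job is handed in; nothing more can be done
None
```

The filter cover is back on the rim and its wing stud is pushed in, turned clockwise to the stop and, by my checks, locked. I handed the job in at 25.45 s; the cell reports no verdict.

- **Cover:** I gripped it by the plate's long sides and lowered it into the well, with no more than about 3.5 N sideways on the way down. Afterwards its plate measured level in the wrist view.
- **Stud:** I set the wing to the slot direction I had seen in the open well, about 0.18 rad clockwise from the pump's x. The pin went through at first try at about 3 N, so the keeper was never loaded. I pressed it right in (about 11 N at the bottom) and turned it clockwise until the moment levelled off at about 0.27 N m.
- **Last checks:**
  - As I eased off, the push on the fingers faded at 8 mm in, which is the notch depth.
  - Once it was released and the arm was clear, the side view put the cap top at about z 123 mm, give or take 3. That fits the locked height, not the 131 mm of a stud that has sprung out.
  - In that view the timer, marker, forceps, beaker and label tape look undisturbed. The glass jar is partly hidden behind the gripper there, but the arm never went near it.
- **What disagreed:**
  - At the stop the pads turned a few degrees further than the wing. The stud also stuck in until I let up the turning force, then it rose to the notch.
  - The wrist camera read about 1.5 mm off sideways, and I corrected for that.

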